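# Load two tins evenly into a light footed basket

### The arm

A 6-joint arm with a two-finger parallel gripper is mounted at the origin on a cart in front of the work surface, level with it; the furniture and walls round the work are solid. World frame = base frame: x ahead of the robot, y to its left, z up, the work surface at z = 0. Lengths are in m, angles in degrees, forces in N, time in s.
With the tool pointing down it reaches from about 0.3 to 0.775 m from the base axis. Payload 14.6 kg.
Tool frame: the origin (TCP) lies on the centre line of the jaws, within the pads' length; the fingertips stand 22 mm ahead of it and the grasp point (between the pads) lies 3 mm ahead of it; z points along the fingers, y is the line along which they close (so a half turn about z gives the same grasp; the last joint's range is limited). The gripper opens to 94 mm and grips with 3 to 60 N. Pads are 16 mm wide; open, the fingers measure 119 mm over their backs; the gripper's body (75 mm by 177 mm) begins 78 mm behind the grasp point.
Start: joints at [72.96, 17.183, 87.147, -0, 75.671, -3.816], TCP at [0.126, 0.535, 0.227] pointing down, gripper open.
Joint ranges: [-173.82, 173.82], [-45.26, 126.66], [13.44, 144.39], [-59.66, 239.66], [0, 175.72], [-146.38, 146.38]. Speed limits (degrees/s): [127.2, 127.2, 147.25, 180, 180, 180].

### API

Orientations are given as a 3x3 rotation matrix whose columns are the frame's x, y, z axes.
In Python, from station import bot gives the robot as it stands.
- The arm moves only by the tool carry_out, never from a script. Its arguments are lists of equal length, an entry for each row: "offset": the shift along the tool's x, y, z in cm, a list of three; "turn": the turn, a rotation vector about the tool's x, y, z in rad, a list of three. A call has 1 to 20 rows; each row shifts and turns the commanded pose from where the row before left it, along the tool's axes as they then stand; what a row does not reach is not made up. A row lasts 1/10 s, in which the tool goes at most 50 mm and 8.59 degrees, less where a joint would pass 70% of its speed; a pose out of reach is approached as far as the arm can. A call with a gripper value outside its range is refused whole. "gripper" is the opening, from -1 (shut) to 1 (fully open), set as the call begins (left out, the last holds). The fingers move at their own pace and stop on an object; "grip_force" is the grip in N (left out, the last holds). Time passes only in rows, so rows that do not move let the fingers close. It gives the time, the measured TCP pose, the force, the opening and the grip force at its end, in the units of the state.
- bot.get_obs(): the state, without advancing time (a new reading comes with each control period).
- bot.camera(name): name is "side" or "top"; returns a dict with "frame" (384x512x3 uint8, red, green, blue), "depth" (384x512 float32, m along the optical axis (not along the pixel's ray), 0 where there is no reading), "mtx" (3x3 intrinsics, pixels), "k1" (the pictures are not rectified: a ray, as slopes to the right and down, at radius r is drawn at 1 + k1 r^2 times it, then the intrinsics apply), "R" (3x3) and "t" (3): a world point X has camera coordinates R X + t. Camera axes: x right, y down, z forward; pixel columns grow to the right and rows downward; lengths in m; the calibration is good to about 2 mm. A picture is of the moment at which its call begins.
- bot.finish_job(): hands the job in; it is judged then, once.
The state is a dict: "clock": time; "q": joint angles; "qvel": joint speeds; "tau": joint torques, N m; "position": TCP position; "ee_rot": TCP orientation; "force": force on the tool from outside, world axes, zero at the start; "ft_torque": the same for the moment, N m; "finger_gap": finger opening in m; "gripper_force": force on a finger pad.
Only numpy, scipy, OpenCV 4.12 (cv2) and the standard library are available. Lean on these libraries where they do the work, as an engineer would, in place of code of your own. Each camera call takes 0.05 s, during which the arm holds its last target. There are 200 camera calls.

### The job

Put the two tall tins upright into the light white basket, one on each side of its middle, each about halfway from the middle to its end wall and centred across the width, so that the load is even. Set them down gently: the basket must not tip or be pushed away from its place, and the low wide tin stays where it is.

Things in the scene. Friction and masses are not known exactly. Their poses are not given: they have to be found in the camera images.
- basket: Loose white open plastic basket, 0.12 kg, 266 mm long (y axis), 136 wide (x axis), walls 3 mm. Origin: centre of its underside on the worktop, z up. Inner floor 260 x 130 mm, 19 mm above origin; rim at 49 mm. Stands on two runners, outer edges at y = +-55 mm; the ends overhang, so one tin alone over 85 mm from the middle may tip it. Halfway to the end walls: x = 0, y = +-65 mm.
- tall_tin_1: One of two identical tall tins: closed upright cylinder, 57 mm across, 72 mm tall, 0.16 to 0.22 kg. Stands on the worktop to the right of the basket. Origin: centre of its underside; z up.
- tall_tin_2: The other tall tin, identical: closed upright cylinder, 57 mm across, 72 mm tall, 0.16 to 0.22 kg. Stands on the worktop to the right of the basket. Origin: centre of its underside; z up. Either tin may go on either side of the basket.
- low_tin: The low wide tin, not wanted: upright cylinder, 75 mm across and only 58 mm tall, standing among the tall tins. Origin: centre of its underside; z up. Leave it where it is.
Mind the look-alikes: they are no part of the job. What is shaped like the tall_tin_1 but green, pink or red is not meant.

How it is judged:
By the outcome, as a careful person would: the job done as asked, in the order asked, and still so for the second after the job is handed in, with the robot touching nothing.
It also fails if it takes over 64 s, if anything falls off the work surface, if the arm or the gripper's body presses on something with over 40 N, if the wrist force passes 120 N, or if a joint passes its speed limit or range.

## Working session

There is one attempt and no reset: what is moved stays moved. The work goes in short steps, Python scripts to look and compute and a tool call to move; the robot and the scene stay as the last step left them, time stands still between calls to the robot, and variables do not carry over. Pictures are saved under pics/ and viewed, at most 10 in all, crops included, and the job is handed in when it is done.

Besides the shell and the picture viewer there is one more tool, called after ">>>" as a command line: name --argument value ..., lists and objects as JSON in quotes. carry_out: Moves the arm, as the interface text tells. Its arguments: {"type":"object","properties":{"offset":{"type":"array","items":{"type":"array","items":{"type":"number"}}},"turn":{"type":"array","items":{"type":"array","items":{"type":"number"}}},"gripper":{"type":"number"},"grip_force":{"type":"number"}},"required":["offset","turn"]}

```bash
mkdir -p pics
cat > h.py <<'E'
import numpy as np, cv2
from station import bot
def snap(name):
    c=bot.camera(name); return c
def cloud(c):
    K=c["mtx"];d=c["depth"];h,w=d.shape
    u,v=np.meshgrid(np.arange(w),np.arange(h))
    D=np.array([c["k1"],0,0,0],float)
    p=cv2.undistortPoints(np.stack([u,v],-1).reshape(-1,1,2).astype(float),np.array(K,float),D).reshape(h,w,2)
    P=np.dstack([p[...,0]*d,p[...,1]*d,d])
    W=(P-np.array(c["t"]))@np.array(c["R"])
    W[d==0]=np.nan
    return W
E
python3 - <<'E'
from h import *
for n in ["top","side"]:
    c=snap(n); cv2.imwrite(f"pics/{n}0.png",cv2.resize(c["frame"][...,::-1],(800,600)))
    np.savez(f"{n}0.npz",W=cloud(c),f=c["frame"]); print(n,c["k1"],c["mtx"][0],-np.array(c["R"]).T@c["t"])
o=bot.get_obs();print(o["clock"],o["position"],o["ee_rot"],o["finger_gap"])
E
```

```text
top -0.03643668214586523 [402.32755638   0.         265.16788582] [ 0.34161113 -0.106942    1.12609768]
side -0.02885033067050446 [397.91261424   0.         259.71573413] [0.40675015 0.57748514 0.58760954]
0.1 [0.12574822 0.53522598 0.22696552] [[-9.73490957e-01  2.28725338e-01 -2.75735454e-04]
 [ 2.28725499e-01  9.73490494e-01 -9.50944381e-04]
 [ 5.09207689e-05 -9.88803485e-04 -9.99999510e-01]] 0.09409506808883164
```

View pics/top0.png

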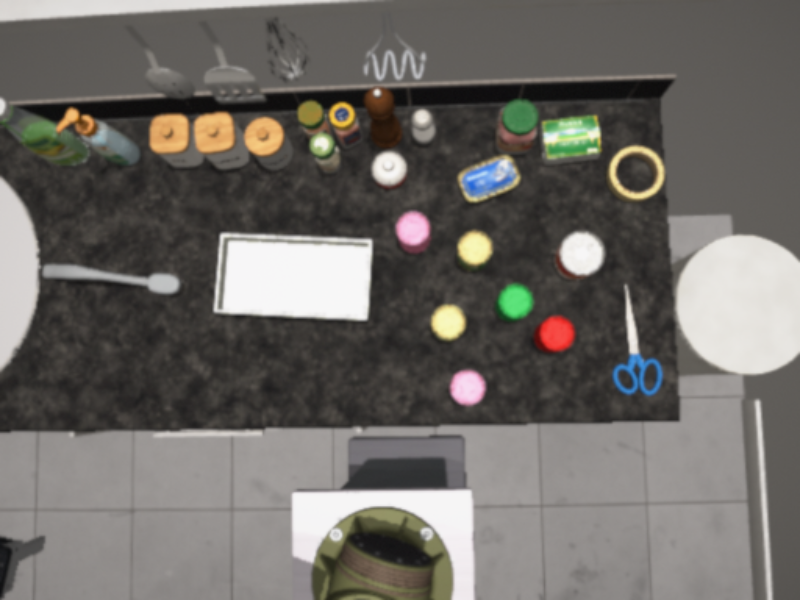

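View pics/side0.png

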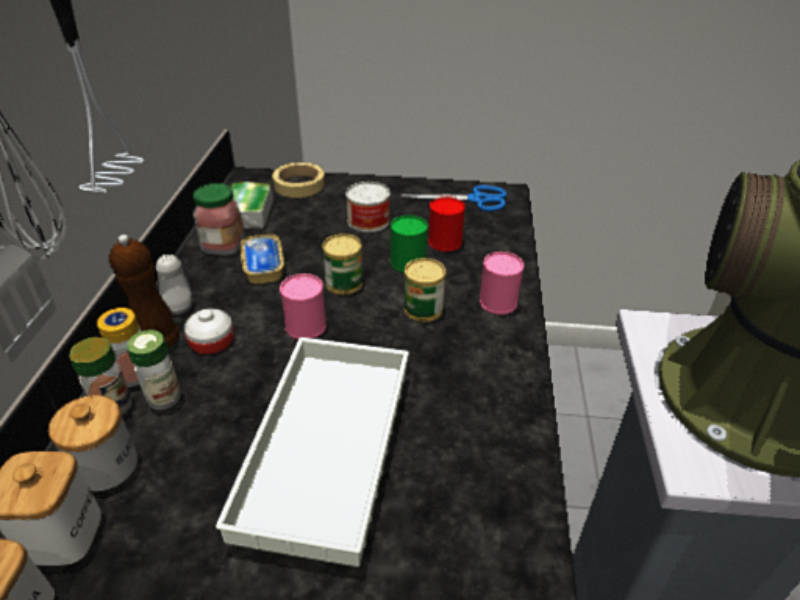

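Candidates in the top view: yellow-lidded, labelled tins at (475,248) and (448,322). The plain pink (413,230 and 468,388), green (515,300) and red (556,333) cylinders are look-alikes. The white and red wide tin at (581,254) is the low one. The two yellow-lidded tins fit the description. The basket is at (294,277). Next I measure and confirm in a crop.

Run:
```python
from h import *
Z=np.load("top0.npz");W=Z["W"];f=Z["f"]
def disc(px,zr,r=0.055):
    u,v=int(px[0]*.64),int(px[1]*.64)
    c=W[v,u]; m=(np.hypot(W[...,0]-c[0],W[...,1]-c[1])<r)&(abs(W[...,2]-c[2])<.006)
    P=W[m]; (cx,cy),rad=cv2.minEnclosingCircle(P[:,:2].astype(np.float32))
    print(px,"z",P[:,2].mean().round(4),"mean",P[:,:2].mean(0).round(4),"circ",round(cx,4),round(cy,4),round(rad,4),len(P))
for p in [(475,248),(448,322),(515,300),(556,333),(413,230),(468,388),(581,254),(389,166),(489,180)]: disc(p,0)
m=(W[...,2]>.008)&(W[...,2]<.06)
n,l=cv2.connectedComponents(m.astype(np.uint8)); k=l[177,188]
P=W[l==k]; print("basket floor z",np.median(P[:,2]),cv2.minAreaRect(P[:,:2].astype(np.float32)))
R=P[P[:,2]>.04];print(len(R),R[:,2].max(),cv2.minAreaRect(R[:,:2].astype(np.float32)))
S=np.load("side0.npz");W=S["W"]
disc((343,243),0);disc((426,270),0)
m=(W[...,2]>.042)&(W[...,2]<.056);m[:205]=0;m[:,:140]=0;m[:,265:]=0
P=W[m];print("side rim",cv2.minAreaRect(P[:,:2].astype(np.float32)))
c=cv2.resize(S["f"][130:220,170:350,::-1],(800,400),interpolation=cv2.INTER_CUBIC);cv2.imwrite("pics/crop.png",c)
```

```text
(475, 248) z 0.0678 mean [ 0.5632 -0.174 ] circ 0.5641 -0.1742 0.0286 342
(448, 322) z 0.0678 mean [ 0.438  -0.1255] circ 0.4379 -0.1257 0.0285 351
(515, 300) z 0.0679 mean [ 0.4711 -0.2401] circ 0.4712 -0.2399 0.0286 363
(556, 333) z 0.0683 mean [ 0.4148 -0.3063] circ 0.4148 -0.3065 0.028 354
(413, 230) z 0.0676 mean [ 0.5993 -0.0689] circ 0.5995 -0.0687 0.0283 334
(468, 388) z 0.0685 mean [ 0.3273 -0.1555] circ 0.3276 -0.1552 0.0285 349
(581, 254) z 0.0534 mean [ 0.5504 -0.3565] circ 0.5498 -0.3568 0.0384 619
(389, 166) z 0.0451 mean [ 0.7305 -0.0257] circ 0.7361 -0.0209 0.0382 67
(489, 180) z 0.0192 mean [ 0.6983 -0.2048] circ 0.6965 -0.2052 0.0532 743
basket floor z 0.018044394056224756 ((0.5276873707771301, 0.14558470249176025), (0.2733972668647766, 0.14130255579948425), 85.88644409179688)
631 0.0523543562050026 ((0.5276873707771301, 0.14558470249176025), (0.2733972668647766, 0.14130255579948425), 85.88644409179688)
(343, 243) z 0.0704 mean [ 0.5657 -0.1698] circ 0.5659 -0.172 0.0292 350
(426, 270) z 0.0708 mean [ 0.4398 -0.1229] circ 0.441 -0.1235 0.0297 373
side rim ((0.5298901796340942, 0.1463240683078766), (0.2719089686870575, 0.14151465892791748), 85.91942596435547)
```

View pics/crop.png

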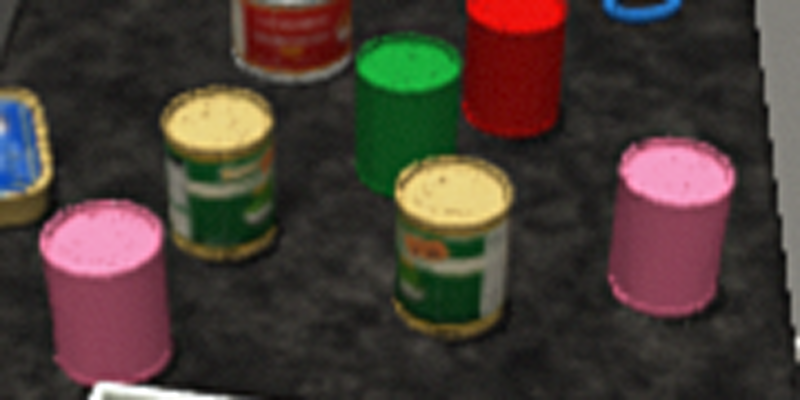

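The crop confirms the two yellow-lidded, green-labelled tins: height about 72 mm and radius 28.5 mm, both matching. Their positions are A (0.565, -0.173) and B (0.440, -0.1245). The basket centre is (0.529, 0.146), with its long axis along (0.0715, 0.997). First I move above A.

>>> carry_out --offset '[[-1.5, -1.5, 0], [-3, -3, 0], [-3, -3, 0], [-3, -3, 0], [-3, -3, 0], [-3, -3, 0], [-3, -3, 0], [-3, -3, 0], [-3, -3, 0], [-3, -3, 0], [-3, -3, 0], [-3, -3, 0], [-3, -3, 0], [-3, -3, 0], [-3, -3, 0], [-3, -3, 0], [-3, -3, 0], [-3, -3, 0], [-3, -3, 0], [-2, -2, 0]]' --turn '[[0, 0, 0], [0, 0, 0], [0, 0, 0], [0, 0, 0], [0, 0, 0], [0, 0, 0], [0, 0, 0], [0, 0, 0], [0, 0, 0], [0, 0, 0], [0, 0, 0], [0, 0, 0], [0, 0, 0], [0, 0, 0], [0, 0, 0], [0, 0, 0], [0, 0, 0], [0, 0, 0], [0, 0, 0], [0, 0, 0]]' --gripper 1

```text
clock: 2.1
position: [0.5547, -0.1582, 0.2268]
ee_rot: [[-0.973, 0.23, -0.001], [0.23, 0.973, 0.0], [0.001, -0.0, -1.0]]
force: [0.6, -0.4, 0.4]
finger_gap: 0.0938
gripper_force: 0.0
```

>>> carry_out --offset '[[-0.7, -0.6, 1], [-0.6, -0.6, 2], [0, 0, 2], [0, 0, 2], [0, 0, 2], [0, 0, 1.5], [0, 0, 1], [0, 0, 0]]' --turn '[[0, 0, 0], [0, 0, 0], [0, 0, 0], [0, 0, 0], [0, 0, 0], [0, 0, 0], [0, 0, 0], [0, 0, 0]]'

```text
clock: 2.9
position: [0.5634, -0.1701, 0.1112]
ee_rot: [[-0.974, 0.228, -0.002], [0.228, 0.974, 0.001], [0.002, 0.0, -1.0]]
force: [-0.2, -0.9, -0.1]
finger_gap: 0.094
gripper_force: 0.0
```

Run:
```python
from h import *
c=snap("side"); cv2.imwrite("pics/s1.png",cv2.resize(c["frame"][60:260,150:400,::-1],(750,600),interpolation=cv2.INTER_CUBIC))
print(bot.get_obs()["position"])
```

```text
[ 0.56385153 -0.170282    0.11231302]
```

View pics/s1.png

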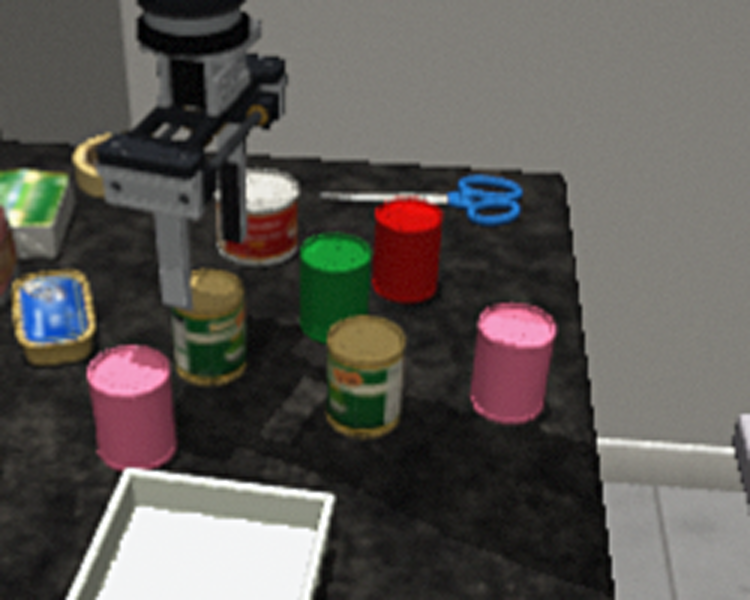

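The gripper straddles tin A (lid at 212,290), and the pink tin at (133,400) is clear. I descend and grip.

>>> carry_out --offset '[[0, -0.2, 0.8], [0, 0, 1], [0, 0, 1], [0, 0, 1], [0, 0, 1], [0, 0, 0.8], [0, 0, 0], [0, 0, 0]]' --turn '[[0, 0, 0], [0, 0, 0], [0, 0, 0], [0, 0, 0], [0, 0, 0], [0, 0, 0], [0, 0, 0], [0, 0, 0]]'

```text
clock: 3.75
position: [0.5636, -0.1725, 0.0565]
ee_rot: [[-0.973, 0.229, -0.0], [0.229, 0.973, 0.0], [0.0, -0.0, -1.0]]
force: [-0.5, -0.6, 0.2]
finger_gap: 0.0941
gripper_force: 0.0
```

>>> carry_out --offset '[[0, 0, 0], [0, 0, 0], [0, 0, 0], [0, 0, 0], [0, 0, 0], [0, 0, 0], [0, 0, 0], [0, 0, 0], [0, 0, 0], [0, 0, 0]]' --turn '[[0, 0, 0], [0, 0, 0], [0, 0, 0], [0, 0, 0], [0, 0, 0], [0, 0, 0], [0, 0, 0], [0, 0, 0], [0, 0, 0], [0, 0, 0]]' --gripper -0.2 --grip_force 20

```text
clock: 4.75
position: [0.5636, -0.1725, 0.0566]
ee_rot: [[-0.973, 0.229, 0.0], [0.229, 0.973, -0.0], [-0.0, -0.0, -1.0]]
force: [-0.7, -0.3, 2.8]
finger_gap: 0.0569
gripper_force: 20.0
```

>>> carry_out --offset '[[0, 0, -0.5], [0, 0, -1], [0, 0, -2], [0, 0, -2], [0, 0, -2], [0, 0, -2], [0, 0, -1], [0, 0, -0.5], [0, 0, 0]]' --turn '[[0, 0, 0], [0, 0, 0], [0, 0, 0], [0, 0, 0], [0, 0, 0], [0, 0, 0], [0, 0, 0], [0, 0, 0], [0, 0, 0]]'

```text
clock: 5.65
position: [0.5635, -0.1725, 0.1666]
ee_rot: [[-0.973, 0.229, 0.0], [0.229, 0.973, -0.0], [-0.0, -0.0, -1.0]]
force: [-1.2, -0.3, -2.5]
finger_gap: 0.057
gripper_force: 20.0
```

>>> carry_out --offset '[[0.3, 0.8, 0], [0.6, 1.8, 0], [0.7, 2.2, 0], [0.7, 2.2, 0], [0.7, 2.2, 0], [0.7, 2.2, 0], [0.7, 2.2, 0], [0.7, 2.2, 0], [0.7, 2.2, 0], [0.7, 2.2, 0], [0.7, 2.2, 0], [0.7, 2.2, 0], [0.7, 2.2, 0], [0.7, 2.2, 0], [0.7, 2.2, 0], [0.7, 2.2, 0], [0.7, 2.0, 0], [0.5, 1.2, 0], [0, 0, 0], [0, 0, 0]]' --turn '[[0, 0, 0], [0, 0, 0], [0, 0, 0], [0, 0, 0], [0, 0, 0], [0, 0, 0], [0, 0, 0], [0, 0, 0], [0, 0, 0], [0, 0, 0], [0, 0, 0], [0, 0, 0], [0, 0, 0], [0, 0, 0], [0, 0, 0], [0, 0, 0], [0, 0, 0], [0, 0, 0], [0, 0, 0], [0, 0, 0]]'

```text
clock: 7.65
position: [0.531, 0.2109, 0.1662]
ee_rot: [[-0.974, 0.228, -0.0], [0.228, 0.974, -0.0], [0.0, -0.0, -1.0]]
force: [0.2, 0.1, -2.3]
finger_gap: 0.0566
gripper_force: 20.0
```

Run:
```python
from h import *
c=snap("side"); cv2.imwrite("pics/s2.png",cv2.resize(c["frame"][...,::-1],(800,600),interpolation=cv2.INTER_CUBIC))
o=bot.get_obs();print(o["position"],o["ee_rot"],o["finger_gap"],o["force"])
```

```text
[0.53122359 0.21054833 0.16629137] [[-9.73442645e-01  2.28930847e-01 -2.89060644e-04]
 [ 2.28930919e-01  9.73442640e-01 -2.47657102e-04]
 [ 2.24687606e-04 -3.07254903e-04 -9.99999928e-01]] 0.0567741059601627 [-0.34988794 -0.67076408 -2.99930518]
```

View pics/s2.png

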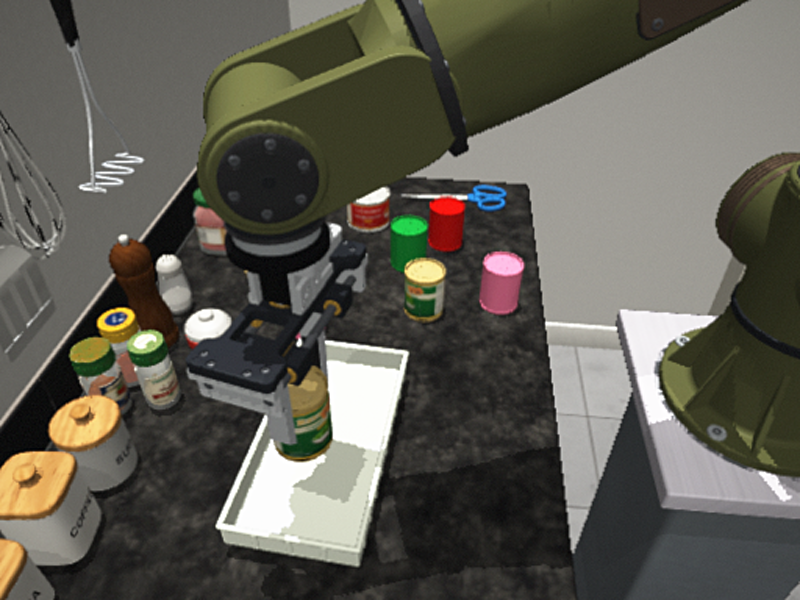

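Tin A is upright over the left half of the basket, with its base at (305,445). I lower it, slowly at the end.

>>> carry_out --offset '[[-0.15, 0, 0.5], [0, 0, 1], [0, 0, 1.5], [0, 0, 1.5], [0, 0, 1.5], [0, 0, 1.2], [0, 0, 0.8], [0, 0, 0.4], [0, 0, 0.2], [0, 0, 0], [0, 0, 0]]' --turn '[[0, 0, 0], [0, 0, 0], [0, 0, 0], [0, 0, 0], [0, 0, 0], [0, 0, 0], [0, 0, 0], [0, 0, 0], [0, 0, 0], [0, 0, 0], [0, 0, 0]]'

```text
clock: 8.8
position: [0.5331, 0.2108, 0.0809]
ee_rot: [[-0.973, 0.229, 0.001], [0.229, 0.973, 0.0], [-0.001, 0.0, -1.0]]
force: [0.1, -0.2, -1.7]
finger_gap: 0.0569
gripper_force: 20.0
```

>>> carry_out --offset '[[0, 0, 0.1], [0, 0, 0.1], [0, 0, 0.1], [0, 0, 0.05], [0, 0, 0.05], [0, 0, 0], [0, 0, 0]]' --turn '[[0, 0, 0], [0, 0, 0], [0, 0, 0], [0, 0, 0], [0, 0, 0], [0, 0, 0], [0, 0, 0]]'

```text
clock: 9.5
position: [0.5328, 0.2107, 0.0765]
ee_rot: [[-0.973, 0.229, 0.0], [0.229, 0.973, 0.0], [-0.0, 0.0, -1.0]]
force: [0.3, -0.1, -1.1]
finger_gap: 0.0567
gripper_force: 20.0
```

>>> carry_out --offset '[[0, 0, 0.05], [0, 0, 0.05], [0, 0, 0], [0, 0, 0]]' --turn '[[0, 0, 0], [0, 0, 0], [0, 0, 0], [0, 0, 0]]'

```text
clock: 9.9
position: [0.5329, 0.2107, 0.0756]
ee_rot: [[-0.973, 0.229, 0.0], [0.229, 0.973, 0.0], [-0.0, 0.0, -1.0]]
force: [-0.7, 0.0, -0.1]
finger_gap: 0.0573
gripper_force: 20.0
```

>>> carry_out --offset '[[0, 0, 0], [0, 0, 0], [0, 0, 0], [0, 0, 0], [0, 0, 0]]' --turn '[[0, 0, 0], [0, 0, 0], [0, 0, 0], [0, 0, 0], [0, 0, 0]]' --gripper 0.6

```text
clock: 10.4
position: [0.5328, 0.2107, 0.0754]
ee_rot: [[-0.973, 0.229, -0.0], [0.229, 0.973, -0.0], [0.0, -0.0, -1.0]]
force: [-0.4, 0.2, 0.1]
finger_gap: 0.075
gripper_force: 0.0
```

>>> carry_out --offset '[[0, 0, -0.5], [0, 0, -1.5], [0, 0, -2], [0, 0, -2], [0, 0, -2], [0, 0, -2], [0, 0, -1], [0, 0, 0]]' --turn '[[0, 0, 0], [0, 0, 0], [0, 0, 0], [0, 0, 0], [0, 0, 0], [0, 0, 0], [0, 0, 0], [0, 0, 0]]'

```text
clock: 11.2
position: [0.5333, 0.2109, 0.1874]
ee_rot: [[-0.973, 0.229, 0.003], [0.229, 0.973, 0.001], [-0.003, 0.002, -1.0]]
force: [-0.1, 0.2, -0.4]
finger_gap: 0.0755
gripper_force: 0.0
```

>>> carry_out --offset '[[0.1, -0.8, 0], [0.1, -2, 0], [0.1, -2.4, 0], [0.1, -2.4, 0], [0.1, -2.4, 0], [0.1, -2.4, 0], [0.1, -2.4, 0], [0.1, -2.4, 0], [0.1, -2.4, 0], [0.1, -2.4, 0], [0.1, -2.4, 0], [0.1, -2.4, 0], [0.1, -2.4, 0], [0.1, -2.4, 0], [0, -2.2, 0], [0, -1, 0], [0, 0, 0], [0, 0, 0]]' --turn '[[0, 0, 0], [0, 0, 0], [0, 0, 0], [0, 0, 0], [0, 0, 0], [0, 0, 0], [0, 0, 0], [0, 0, 0], [0, 0, 0], [0, 0, 0], [0, 0, 0], [0, 0, 0], [0, 0, 0], [0, 0, 0], [0, 0, 0], [0, 0, 0], [0, 0, 0], [0, 0, 0]]' --gripper 1

```text
clock: 13.0
position: [0.4395, -0.1244, 0.1851]
ee_rot: [[-0.973, 0.229, -0.001], [0.229, 0.973, 0.0], [0.001, 0.0, -1.0]]
force: [-0.5, 0.2, 0.4]
finger_gap: 0.0938
gripper_force: 0.0
```

Run:
```python
from h import *
c=snap("side"); W=cloud(c);cv2.imwrite("pics/s3.png",cv2.resize(c["frame"][...,::-1],(800,600),interpolation=cv2.INTER_CUBIC))
o=bot.get_obs();print(o["clock"],o["position"],o["finger_gap"])
m=(abs(W[...,2]-.0895)<.005)&(np.hypot(W[...,0]-.534,W[...,1]-.211)<.06)
print("tin",cv2.minEnclosingCircle(W[m][:,:2].astype(np.float32)),W[m][:,2].mean())
m=(W[...,2]>.042)&(W[...,2]<.056)&(abs(W[...,0]-.53)<.09)&(abs(W[...,1]-.146)<.16)
print("rim",cv2.minAreaRect(W[m][:,:2].astype(np.float32)))
```

```text
13.05 [ 0.43959958 -0.12420709  0.18517825] 0.09450983600310378
tin ((0.5354582071304321, 0.2110057920217514), 0.029356781393289566) 0.08909121423758172
rim ((0.5295971035957336, 0.14522695541381836), (0.27387112379074097, 0.14125502109527588), 85.92717742919922)
```

View pics/s3.png

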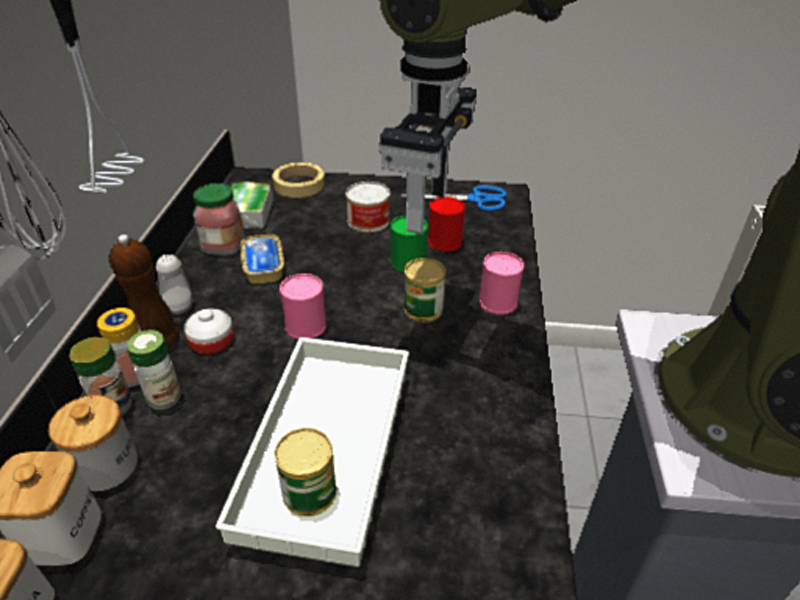

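Tin A stands upright in the left half of the basket (305,470), about 1 mm from its target, and the basket has not moved. The gripper is now above tin B (425,290). I descend 12.9 cm and grip.

>>> carry_out --offset '[[0, 0, 0.7], [0, 0, 1.5], [0, 0, 2], [0, 0, 2], [0, 0, 2], [0, 0, 1.5], [0, 0, 1.2], [0, 0, 1], [0, 0, 0.6], [0, 0, 0.3], [0, 0, 0], [0, 0, 0]]' --turn '[[0, 0, 0], [0, 0, 0], [0, 0, 0], [0, 0, 0], [0, 0, 0], [0, 0, 0], [0, 0, 0], [0, 0, 0], [0, 0, 0], [0, 0, 0], [0, 0, 0], [0, 0, 0]]'

```text
clock: 14.25
position: [0.4398, -0.125, 0.0579]
ee_rot: [[-0.973, 0.229, 0.001], [0.229, 0.973, -0.0], [-0.001, -0.0, -1.0]]
force: [0.1, -0.3, -0.2]
finger_gap: 0.094
gripper_force: 0.0
```

>>> carry_out --offset '[[0, 0, 0], [0, 0, 0], [0, 0, 0], [0, 0, 0], [0, 0, 0], [0, 0, 0], [0, 0, 0], [0, 0, 0], [0, 0, 0], [0, 0, 0]]' --turn '[[0, 0, 0], [0, 0, 0], [0, 0, 0], [0, 0, 0], [0, 0, 0], [0, 0, 0], [0, 0, 0], [0, 0, 0], [0, 0, 0], [0, 0, 0]]' --gripper -0.2 --grip_force 20

```text
clock: 15.25
position: [0.4396, -0.1249, 0.0575]
ee_rot: [[-0.973, 0.229, 0.0], [0.229, 0.973, 0.0], [-0.0, 0.0, -1.0]]
force: [0.3, 0.3, 1.9]
finger_gap: 0.0567
gripper_force: 20.0
```

>>> carry_out --offset '[[0, 0, -0.5], [0, 0, -1], [0, 0, -2], [0, 0, -2], [0, 0, -2], [0, 0, -2], [0, 0, -1], [0, 0, -0.5], [0, 0, 0]]' --turn '[[0, 0, 0], [0, 0, 0], [0, 0, 0], [0, 0, 0], [0, 0, 0], [0, 0, 0], [0, 0, 0], [0, 0, 0], [0, 0, 0]]'

```text
clock: 16.15
position: [0.4396, -0.1249, 0.1676]
ee_rot: [[-0.973, 0.229, 0.0], [0.229, 0.973, -0.0], [-0.0, -0.0, -1.0]]
force: [0.4, 0.7, -1.8]
finger_gap: 0.0572
gripper_force: 20.0
```

>>> carry_out --offset '[[-0.1, 0.6, 0], [-0.2, 1.4, 0], [-0.3, 2, 0], [-0.4, 2, 0], [-0.4, 2, 0], [-0.4, 2, 0], [-0.4, 2, 0], [-0.4, 2, 0], [-0.4, 2, 0], [-0.4, 2, 0], [-0.3, 2, 0], [-0.2, 1.4, 0], [-0.1, 0.6, 0], [0, 0, 0], [0, 0, 0]]' --turn '[[0, 0, 0], [0, 0, 0], [0, 0, 0], [0, 0, 0], [0, 0, 0], [0, 0, 0], [0, 0, 0], [0, 0, 0], [0, 0, 0], [0, 0, 0], [0, 0, 0], [0, 0, 0], [0, 0, 0], [0, 0, 0], [0, 0, 0]]'

```text
clock: 17.65
position: [0.5286, 0.0797, 0.1672]
ee_rot: [[-0.973, 0.229, -0.0], [0.229, 0.973, -0.0], [0.0, -0.0, -1.0]]
force: [0.4, -0.7, -1.5]
finger_gap: 0.0569
gripper_force: 20.0
```

>>> carry_out --offset '[[0, 0, 0.5], [0, 0, 1], [0, 0, 1.5], [0, 0, 1.5], [0, 0, 1.2], [0, 0, 0.8], [0, 0, 0.5], [0, 0, 0.3], [0, 0, 0], [0, 0, 0]]' --turn '[[0, 0, 0], [0, 0, 0], [0, 0, 0], [0, 0, 0], [0, 0, 0], [0, 0, 0], [0, 0, 0], [0, 0, 0], [0, 0, 0], [0, 0, 0]]'

```text
clock: 18.65
position: [0.5291, 0.0802, 0.0948]
ee_rot: [[-0.973, 0.229, 0.001], [0.229, 0.973, 0.0], [-0.001, 0.0, -1.0]]
force: [-1.0, -0.2, -0.9]
finger_gap: 0.0567
gripper_force: 20.0
```

>>> carry_out --offset '[[0.3, 0, 0.1], [0.2, -0.1, 0.3], [0, 0, 0.4], [0, 0, 0.3], [0, 0, 0.2], [0, 0, 0.1], [0, 0, 0.1], [0, 0, 0.1], [0, 0, 0.05], [0, 0, 0], [0, 0, 0]]' --turn '[[0, 0, 0], [0, 0, 0], [0, 0, 0], [0, 0, 0], [0, 0, 0], [0, 0, 0], [0, 0, 0], [0, 0, 0], [0, 0, 0], [0, 0, 0], [0, 0, 0]]'

```text
clock: 19.75
position: [0.5238, 0.0803, 0.078]
ee_rot: [[-0.973, 0.229, 0.0], [0.229, 0.973, 0.0], [-0.0, 0.0, -1.0]]
force: [-0.6, -0.6, -2.0]
finger_gap: 0.0571
gripper_force: 20.0
```

>>> carry_out --offset '[[0, 0, 0.05], [0, 0, 0.05], [0, 0, 0.05], [0, 0, 0], [0, 0, 0]]' --turn '[[0, 0, 0], [0, 0, 0], [0, 0, 0], [0, 0, 0], [0, 0, 0]]'

```text
clock: 20.25
position: [0.5238, 0.0803, 0.0765]
ee_rot: [[-0.973, 0.229, 0.0], [0.229, 0.973, -0.0], [-0.0, 0.0, -1.0]]
force: [0.5, -0.8, -0.3]
finger_gap: 0.0573
gripper_force: 20.0
```

Force has dropped to about zero, so the tin has touched down. I release, rise and check.

>>> carry_out --offset '[[0, 0, 0], [0, 0, 0], [0, 0, 0], [0, 0, 0], [0, 0, 0]]' --turn '[[0, 0, 0], [0, 0, 0], [0, 0, 0], [0, 0, 0], [0, 0, 0]]' --gripper 0.6

```text
clock: 20.75
position: [0.5238, 0.0803, 0.0765]
ee_rot: [[-0.973, 0.229, 0.0], [0.229, 0.973, 0.0], [-0.0, 0.0, -1.0]]
force: [-0.3, -0.7, 0.2]
finger_gap: 0.0748
gripper_force: 0.0
```

>>> carry_out --offset '[[0, 0, -0.5], [0, 0, -1.5], [0, 0, -2], [0, 0, -2], [0, 0, -2], [0, 0, -2], [0, -2, -1], [0, -2.5, 0], [0, -2.5, 0], [0, -2.5, 0], [0, -2.5, 0], [0, -2.5, 0], [0, -2.5, 0], [0, -2.5, 0], [0, -1, 0], [0, 0, 0], [0, 0, 0]]' --turn '[[0, 0, 0], [0, 0, 0], [0, 0, 0], [0, 0, 0], [0, 0, 0], [0, 0, 0], [0, 0, 0], [0, 0, 0], [0, 0, 0], [0, 0, 0], [0, 0, 0], [0, 0, 0], [0, 0, 0], [0, 0, 0], [0, 0, 0], [0, 0, 0], [0, 0, 0]]'

```text
clock: 22.45
position: [0.477, -0.1187, 0.1866]
ee_rot: [[-0.973, 0.229, 0.0], [0.229, 0.973, 0.0], [-0.0, 0.0, -1.0]]
force: [0.5, -0.4, -0.4]
finger_gap: 0.075
gripper_force: 0.0
```

Run:
```python
from h import *
c=snap("side"); W=cloud(c);cv2.imwrite("pics/s4.png",cv2.resize(c["frame"][...,::-1],(800,600),interpolation=cv2.INTER_CUBIC))
o=bot.get_obs();print(o["clock"],o["position"],o["finger_gap"])
for x,y in [(.534,.211),(.524,.081)]:
    m=(abs(W[...,2]-.0895)<.005)&(np.hypot(W[...,0]-x,W[...,1]-y)<.05)
    print("tin",cv2.minEnclosingCircle(W[m][:,:2].astype(np.float32)),W[m][:,2].mean())
m=(W[...,2]>.042)&(W[...,2]<.056)&(abs(W[...,0]-.53)<.09)&(abs(W[...,1]-.146)<.16)
print("rim",cv2.minAreaRect(W[m][:,:2].astype(np.float32)))
```

```text
22.5 [ 0.47707551 -0.11842984  0.18651325] 0.07533034812112906
tin ((0.5352912545204163, 0.2108670324087143), 0.02923092432320118) 0.08903508041866848
tin ((0.5234987735748291, 0.08115744590759277), 0.029355298727750778) 0.08945228367701015
rim ((0.5297602415084839, 0.14583434164524078), (0.2723420262336731, 0.14131249487400055), 85.92110443115234)
```

View pics/s4.png

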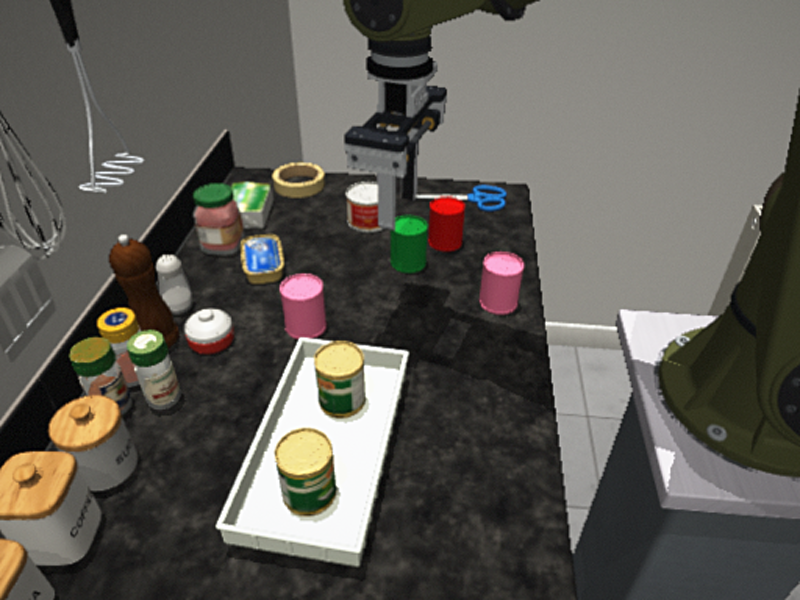

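Both tins stand upright in the basket, at (305,470) and (340,378). They are level and ±65 mm from the middle, and the basket and low tin have not moved.

```bash
python3 -c "
from station import bot
print(bot.finish_job())"
```

```text
the job is handed in; nothing more can be done
None
```

The job is handed in: both tall tins stand upright in the basket about 65 mm either side of its middle, within 2 mm of centre across the width, with the basket and the low tin not moved.

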